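# Hold the sprung probe arm down on a board under test

## Robot

A 7-joint arm with a two-finger parallel gripper is mounted at the origin on the work surface. World frame = base frame: x ahead of the robot, y to its left, z up, the work surface at z = 0. Lengths are in mm, angles in rad, forces in N, time in s.
With the tool pointing down it reaches from about 400 to 875 mm from the base axis. Payload 19.3 kg.
Tool frame: the origin (TCP) lies on the centre line of the jaws, within the pads' length; the fingertips stand 8 mm ahead of it and the grasp point (between the pads) lies 11 mm behind it; z points along the fingers, y is the line along which they close (so a half turn about z gives the same grasp; the last joint's range is limited). The gripper opens to 85 mm and grips with 20 to 120 N. Pads are 22 mm wide; open, the fingers measure 114 mm over their backs; the gripper's body (76 mm by 85 mm) begins 54 mm behind the grasp point. The pads swing forward as they close: fully open they stand 13 mm farther back than shut.
Start: joints at [1.231, 0.521, -0.036, 1.599, 0.021, 1.021, -0.113], TCP at [166.559, -602.389, 239.291] pointing down, gripper open.
Joint ranges: [-2.91, 2.91], [-0.3, 2.13], [-1.5, 1.42], [0.17, 2.43], [-1.26, 4.41], [0.16, 1.93], [-2.52, 2.52]. Speed limits (rad/s): [1.89, 1.89, 2.39, 2.39, 3.01, 3.01, 3.01].

## Interface

Orientations are given as a unit quaternion [x, y, z, w].
In Python, from station import env gives the robot as it stands. The module is installed in compiled form; this text tells all that it offers.
- The arm moves only by the shell command python3 -m jog 'ROWS' [OPENING]. ROWS is JSON, a list of rows, each a list of 4 numbers: the shift along the world's x, y, z as a fraction of full scale, then the turn about the world's z as a fraction of full scale. In form: [[tx, ty, tz, yaw], ...]. A call has 1 to 10 rows; each row is the pose to reach, as a shift and turn from the pose commanded when the call began; what a row does not reach only later rows make up. Full scale, the value 1, is 25 cm for a shift and 45 degrees for a turn. A row lasts 1/10 s, in which the tool goes at most 50 mm and 8.59 degrees, less where a joint would pass 70% of its speed; a pose out of reach is approached as far as the arm can. A call with a number of a shift or a turn outside -1 to 1 is refused whole. A call with a gripper value outside its range is refused whole. OPENING is the opening in per cent of the stroke, from 0 (shut) to 100 (fully open), set as the call begins (- or left out, the last holds). The fingers move at their own pace and stop on an object; the grip force is fixed at half the most. Time passes only in rows, so rows that repeat a pose let the fingers close. It gives the time, the measured TCP pose, the force, the opening and the grip force at its end, in the units of the state.
- env.observe(): the state, without advancing time (a new reading comes with each control period).
- env.capture(name): name is "scene" or "top" or "wrist"; returns a dict with "pixels" (384x512x3 uint8, red, green, blue), "range_z" (384x512 float32, mm along the optical axis (not along the pixel's ray), 0 where there is no reading), "vfov" (degrees; the focal length in pixels is half the picture's height over the tangent of half this angle, whatever the lens; pixels are square), "cx", "cy" (the principal point, pixels), "R" (3x3) and "t" (3): a world point X has camera coordinates R X + t. Camera axes: x right, y down, z forward; pixel columns grow to the right and rows downward; lengths in mm; the calibration is good to about 2 mm. A picture is of the moment at which its call begins.
- env.close_job(): hands the job in; it is judged then, once.
Trained networks look in a picture, given as the dict that the camera call returned (one of the last four; its "shot" number tells which), for a name from the list of things; names that differ only in an ending like _2 or _b are one class to them, and where a whole thing is asked for, a point or a joint stands for the part that bears it (a point fixed in the world has none). Each returns a list of dicts, best first, with "confidence" (0 to 1); they miss things now and then, are a little off and sometimes report something else, mostly with a low value. They report only what shows in the picture. A call takes as long as a camera call. They do not tell look-alikes from the thing itself.
- env.boxes_of(target, picture): "uv" ([column, row] in pixels, amid what is visible of it).
The state is a dict: "t": time; "qpos": joint angles; "joint_vel": joint speeds; "effort": joint torques, N m; "eef_pos": TCP position; "eef_rot": TCP orientation; "force": force on the tool from outside, world axes, zero at the start; "moment": the same for the moment, N m; "grip_width": opening from 0.0 (shut) to 1.0 (fully open); "gripper_force": force on a finger pad.
Only numpy, scipy, OpenCV 4.12 (cv2) and the standard library are available. Lean on these libraries where they do the work, as an engineer would, in place of code of your own. Each camera call takes 0.05 s, during which the arm holds its last target. There are 200 camera calls.

## Task

Gently lay the power-supply board flat in the nest of the flip-over test fixture, test pads towards the arm's pivot, and let go of it. Then take the raised probe arm by its handle bar, swing it forward and down against its spring all the way to its stop so that the pins press on the board's pads, and finish while still holding it there. Do not knock the other things on the bench about.

Things in the scene. Friction and masses are not known exactly. Their poses are not given: they have to be found in the camera images.
- board: The loose power-supply board: green plate 80 mm (x) by 50 mm (y), 2 mm thick, about 60 g, flat on the bench at first. Origin: centre of its underside, z up. Black transformer in the middle; at its -x end two capacitors 14 mm tall and a small connector, 37 to 27 mm from the centre; towards +x, at 20 to 36 mm, six flat gold test pads.
- board_grip (a point): Centre (half-way up) of the board's transformer, 10 mm to -x of the board's centre, 13 mm above its underside; axes as the board's. The transformer is 26 mm (x) by 24 mm (y) by 22 mm tall: grip it across its 24 mm. This point is 11 mm above the board's upper face.
- nest (a point): Centre of the black nest's floor on the test fixture, 18 mm above the bench; x points to the pivot (away from the handle side), y along the hinge, z up. Corner locators 7 mm tall with sloped lead-ins leave the board 1.2 mm of play each side; the sides are open between. Board seated: its x along this x, board_grip at (-10, 0, 13) mm here.
- fixture: The flip-over test fixture, bolted down at a different place and yaw each time: aluminium base plate 260 x 130 mm, 12 mm high, running from 100 mm to -x to 160 mm to +x of the origin, which is on the bench under its centre line. Axes as the nest's. Its handle side (-x) faces the robot.
- pivot (a point): Middle of the probe arm's hinge axis, fixed on the fixture 103 mm to +x of the nest's centre, 50 mm above the bench; axes as the nest's. The hinge runs along y between the two steel cheeks of the hanger (104 mm wide over all, 98 mm tall).
- handle: Centre of the handle bar: a round rubber sleeve 16 mm across, 66 mm long, along its y, parallel to the hinge and 190 mm from it, between the arm's side plates (68 mm apart, 14 mm deep); it turns on its rod. Arm open: 238 mm above the bench, 24 mm to +x of the pivot. At the stop: 50 mm above the bench, 190 mm to -x of the pivot.
- probe_arm (a joint): Angle of the probe arm, rad: 0 raised, leaning 0.13 rad back past upright, where its spring rests it; grows as it swings forward (fixture -x) and down; 1.70 at the closed stop, arm level. The torsion spring always pulls to 0: about 3 N at the handle when open, about 8 N at the stop with pins down. It flies open if let go.
- pin_block: Black block 22 x 42 mm with six brass pins, sprung, under the arm 75 mm from the hinge. The pins reach 32 mm from the arm's centre line to the board's side; with the arm at its stop the board's pads push them in 2 mm (about 3.5 N). Origin on the arm's centre line.
- flux_jar: White screw-cap jar, 42 mm across, 36 mm tall, origin at its underside; a bystander. Board and jar lie either side of the fixture, now one way round, now the other.
- multimeter: Orange multimeter lying face up, 150 x 75 x 45 mm, origin at its underside; a bystander.
- screwdriver: Screwdriver lying on the bench, 160 mm long; a bystander.
There are look-alikes about, which are no part of the job. What is shaped like the board but brown or red is not meant.

How it is judged (in metres and radians):
On the way:
1. the board lies seated in the nest, let go, with the probe arm still raised (x of board_grip in the frame of nest between -0.013 and -0.007 m and y of board_grip in the frame of nest between -0.003 and 0.003 m and z of board_grip in the frame of nest below 0.0145 m and angle between board_grip's own z axis and vertical below 0.05 rad and contact force between the fingers and board below 0.05 N and value of joint probe_arm below 0.6 rad), for 0.2 s.
At the end, for the whole second after the job is handed in: The robot's fingers hold the handle (more than 3 N) with the probe arm at its stop (within 0.04 rad of 1.70), the pins press on the board (more than 1 N), and the board lies flat in the nest, pads towards the pivot, within 3 mm of its seat and not touched by the fingers (value of joint probe_arm above 1.66 rad and contact force between the fingers and handle above 3 N and contact force between pin_block and board above 1 N and contact force between the fingers and board below 0.05 N and x of board_grip in the frame of nest between -0.013 and -0.007 m and y of board_grip in the frame of nest between -0.003 and 0.003 m and z of board_grip in the frame of nest below 0.0145 m and angle between board_grip's own z axis and vertical below 0.05 rad); the arm keeps its last pose, push and grip.
It fails at once if the board is dropped or flung (moves faster than 0.7 m/s while not held) (linear speed of board above 0.7 m/s and contact force between the fingers and board below 0.05 N).
It fails at once if a bystander is knocked away by more than 25 mm (distance of any of flux_jar, multimeter, screwdriver from where it was at the start of the episode above 0.025 m).
It also fails if it takes over 61 s, if anything falls off the work surface, if the arm or the gripper's body presses on something with over 40 N, if the wrist force passes 120 N, or if a joint passes its speed limit or range.

## Working session

There is one attempt and no reset: what is moved stays moved. The work goes in short steps, Python scripts to look and compute and a shell command to move; the robot and the scene stay as the last step left them, time stands still between calls to the robot, and variables do not carry over. Pictures are saved under pics/ and viewed, at most 10 in all, crops included, and the job is handed in when it is done.

```bash
mkdir -p pics
cat > h.py <<'E'
import numpy as np, cv2
from station import env
def K(p):
    f=192/np.tan(np.radians(p["vfov"])/2); return f,p["cx"],p["cy"]
def world(p,u,v,z=None):
    """pixel -> world by depth, or by plane z"""
    f,cx,cy=K(p); R=np.array(p["R"]);t=np.array(p["t"])
    r=np.stack([(np.asarray(u)-cx)/f,(np.asarray(v)-cy)/f,np.ones(np.shape(u))],-1)
    if z is None:
        d=p["range_z"][np.asarray(v).astype(int),np.asarray(u).astype(int)]
        return (r*d[...,None]-t)@R
    C=-R.T@t; w=r@R
    return C+w*((z-C[2])/w[...,2])[...,None]
def pix(p,X):
    f,cx,cy=K(p); c=np.array(p["R"])@np.array(X)+np.array(p["t"]); return c[0]/c[2]*f+cx,c[1]/c[2]*f+cy
def save(p,n): cv2.imwrite("pics/"+n,p["pixels"][:,:,::-1])
E
python3 - <<'E'
from h import *
a=env.capture("scene");b=env.capture("top")
cv2.imwrite("pics/a.png",cv2.resize(np.vstack([a["pixels"],b["pixels"]])[:,:,::-1],None,fx=.78,fy=.78))
save(a,"a1.png");save(b,"b1.png")
np.savez("/tmp/ab.npz",a=a,b=b)
for p,n in((a,"scene"),(b,"top")):
  for k in["board","fixture","handle","pin_block","flux_jar","multimeter","screwdriver"]:
    print(n,k,[(np.round(d["uv"]),round(d["confidence"],2),np.round(world(p,*[np.array(int(x)) for x in d["uv"]]))) for d in env.boxes_of(k,p)][:3])
s=env.observe();print(s["t"],s["eef_pos"],s["eef_rot"],s["force"])
E
```

```text
scene board [(array([305., 136.]), 0.81, array([241., 334.,  22.])), (array([317., 183.]), 0.57, array([439., 263.,  25.])), (array([311., 223.]), 0.54, array([553., 179.,  -3.]))]
scene fixture [(array([268., 247.]), 0.63, array([639., -12., 124.]))]
scene handle [(array([277., 222.]), 0.65, array([652.,   1., 246.]))]
scene pin_block [(array([274., 240.]), 0.64, array([632.,   6., 136.])), (array([320., 182.]), 0.41, array([435., 277.,  17.])), (array([271., 248.]), 0.17, array([641.,  -7., 117.]))]
scene flux_jar [(array([160., 247.]), 0.46, array([ 468., -267.,   40.]))]
scene multimeter [(array([394., 238.]), 0.88, array([722., 354.,  38.]))]
scene screwdriver [(array([149., 336.]), 0.64, array([ 698., -377.,   31.]))]
top board [(array([177., 207.]), 0.79, array([435., 277.,  22.])), (array([207., 172.]), 0.72, array([567., 172.,   6.])), (array([156., 261.]), 0.63, array([237., 343.,  25.]))]
top fixture [(array([250., 165.]), 0.8, array([593.,  15.,   9.]))]
top handle []
top pin_block [(array([251., 152.]), 0.53, array([619.,  14., 138.]))]
top flux_jar [(array([327., 204.]), 0.41, array([ 458., -259.,   39.])), (array([253., 130.]), 0.17, array([729.,  12.,   2.]))]
top multimeter [(array([153., 130.]), 0.92, array([708., 370.,  35.]))]
top screwdriver [(array([354., 145.]), 0.58, array([ 675., -355.,   32.]))]
0.8 [ 166.5621708  -602.38538657  239.2717413 ] [ 9.90917238e-01  1.34473147e-01  4.23498017e-07 -2.19163037e-05] [-0.39198751  0.42309653  0.82086876]
```

View pics/a.png

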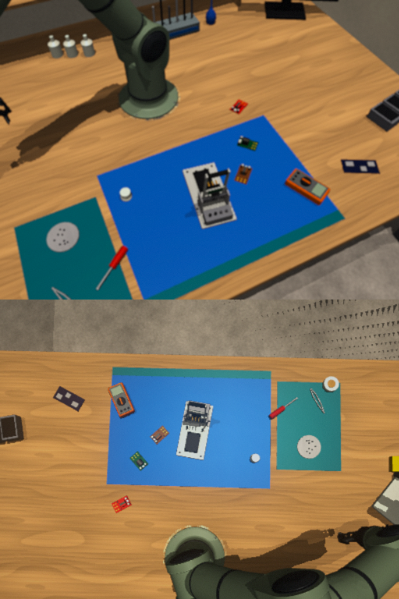

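Three board-shaped things in the top view: the green one at (177,207), a brown one at (207,172) and a red one at (156,261). The green one fits the description. I'll confirm it in a crop and measure it.

Run:
```python
from h import *
z=np.load("/tmp/ab.npz",allow_pickle=True);a=z["a"].item();b=z["b"].item()
c=b["pixels"][110:235,150:290,::-1]; cv2.imwrite("pics/c.png",cv2.resize(c,None,fx=5,fy=4.8,interpolation=cv2.INTER_CUBIC))
H=cv2.cvtColor(b["pixels"],cv2.COLOR_RGB2HSV)
m=np.zeros(H.shape[:2],np.uint8); 
g=(H[...,0]>38)&(H[...,0]<85)&(H[...,1]>80)
sub=np.zeros_like(g);sub[190:225,160:195]=1
v,u=np.where(g&sub);print("green px",len(u))
P=world(b,u,v,2.0);r=cv2.minAreaRect(P[:,:2].astype(np.float32));print("board rect",r)
# fixture base: depth ~12mm & light
vv,uu=np.mgrid[110:235,220:290];P=world(b,uu,vv);px=b["pixels"][110:235,220:290].astype(int)
mm=(P[...,2]>6)&(px.min(-1)>130)&(np.ptp(px,axis=-1)<40)
n,l,st,_=cv2.connectedComponentsWithStats(mm.astype(np.uint8));k=1+np.argmax(st[1:,4])
Q=P[mm&(P[...,2]<20)];r=cv2.minAreaRect(Q[:,:2].astype(np.float32));print("fix rect",r,len(Q));print(np.round(cv2.boxPoints(r)))
r=cv2.minAreaRect(np.stack([uu[mm],vv[mm]],1).astype(np.float32));print(r)
print("cams",[-(np.array(p["R"]).T@np.array(p["t"])).round() for p in(a,b)])
```

```text
green px 145
board rect ((434.06097412109375, 274.9179992675781), (74.38853454589844, 44.614078521728516), 43.07638168334961)
fix rect ((584.110595703125, 17.94500732421875), (128.3286590576172, 258.49688720703125), 81.12503814697266) 1030
[[447. -26.]
 [702. -65.]
 [722.  61.]
 [466. 101.]]
((249.23199462890625, 166.7239990234375), (35.24042892456055, 71.46472930908203), 10.304847717285156)
cams [array([1218., -346., 1223.]), array([ 346.,  -12., 1542.])]
```

View pics/c.png

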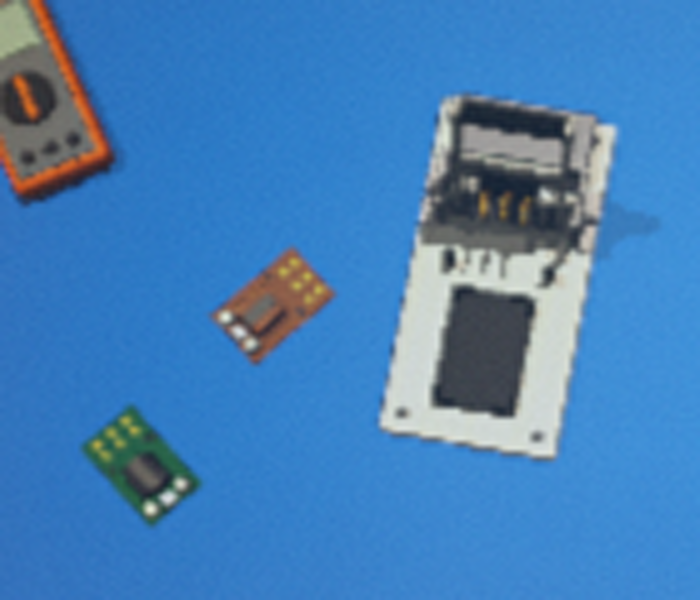

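The crop confirms the green board at crop (143,465), with its pads up-left, so its yaw is about 43°. The brown one at (270,305) is the decoy. The black nest is at crop (483,350), and the fixture's x axis is at about -9°. Moving now.

```bash
python3 -m jog '[[0.7,1,0.2,0],[0.7,1,0.2,0],[0.7,1,0.2,0],[0.7,1,0.2,0],[0.7,1,0.2,0],[0.7,1,0.2,0],[0.7,1,0.2,0]]' 100
python3 -m jog '[[0.3,1,0,0.3],[0.3,1,0,0.3],[0.3,1,0,0.3],[0.3,1,0,0.3],[0.3,1,0,0.3],[0.3,1,0,0.3]]'
python3 -m jog '[[0,1,0,0.31],[0,1,0,0.31],[0,1,0,0.31],[0,1,0,0.31],[0,1,0,0.31],[0,1,0,0.31]]'
```

```text
t: 1.5
eef_pos: [344.9, -348.3, 290.5]
eef_rot: [0.991, 0.137, 0.001, 0.0]
force: [0.1, -1.1, -0.4]
grip_width: 0.999
gripper_force: 0.0
t: 2.1
eef_pos: [417.7, -97.9, 289.7]
eef_rot: [0.968, 0.253, 0.001, -0.0]
force: [-0.6, -1.5, -0.5]
grip_width: 1.002
gripper_force: 0.0
t: 2.7
eef_pos: [416.1, 153.2, 289.6]
eef_rot: [0.929, 0.369, 0.001, -0.001]
force: [0.0, -2.4, 0.4]
grip_width: 0.997
gripper_force: 0.0
```

```bash
python3 -m jog '[[0.04,0.46,-0.32,0],[0.04,0.46,-0.32,0],[0.04,0.46,-0.32,0],[0.04,0.46,-0.32,0],[0.04,0.46,-0.32,0]]'
cat > bm.py <<'E'
from h import *
p=env.capture("wrist");save(p,"w%d.png"%p["shot"]);print("shot",p["shot"],"cam",-(np.array(p["R"]).T@np.array(p["t"])))
H=cv2.cvtColor(p["pixels"],cv2.COLOR_RGB2HSV)
g=((H[...,0]>38)&(H[...,0]<85)&(H[...,1]>80)).astype(np.uint8)
g=cv2.morphologyEx(g,cv2.MORPH_OPEN,np.ones((3,3)))
v,u=np.where(g>0);P=world(p,u,v,2.0);ok=np.hypot(P[:,0]-434,P[:,1]-275)<70;P=P[ok]
r=cv2.minAreaRect(P[:,:2].astype(np.float32));print("rect",r,ok.sum())
print([ (np.round(d["uv"]),round(d["confidence"],2)) for d in env.boxes_of("board_grip",p)])
# transformer top by depth
vv,uu=np.mgrid[0:384,0:512];D=world(p,uu,vv);m=(D[...,2]>19)&(D[...,2]<30)&(np.hypot(D[...,0]-434,D[...,1]-275)<45)
Q=D[m];print("transformer",cv2.minAreaRect(Q[:,:2].astype(np.float32)),np.median(Q[:,2]))
print(env.observe()["eef_pos"],env.observe()["eef_rot"])
E
python3 bm.py; ls pics
```

```text
t: 3.2
eef_pos: [426.5, 262.3, 208.7]
eef_rot: [0.931, 0.366, -0.001, 0.0]
force: [-0.1, -1.0, -1.4]
grip_width: 0.994
gripper_force: 0.0
shot 3 cam [478.35264621 310.28506926 342.90762096]
rect ((433.1376037597656, 273.9017333984375), (77.53575134277344, 48.722965240478516), 42.87611770629883) 2367
[(array([248., 156.]), 0.88), (array([ 77., 247.]), 0.6), (array([404., 125.]), 0.55)]
transformer ((425.0511779785156, 267.3755187988281), (26.556121826171875, 23.469436645507812), 43.185546875) 23.791590581484122
[427.10275639 261.46808974 209.74527355] [9.30964405e-01 3.65109763e-01 2.21886069e-04 2.97645591e-04]
a.png
a1.png
b1.png
c.png
w3.png
```

View pics/w3.png

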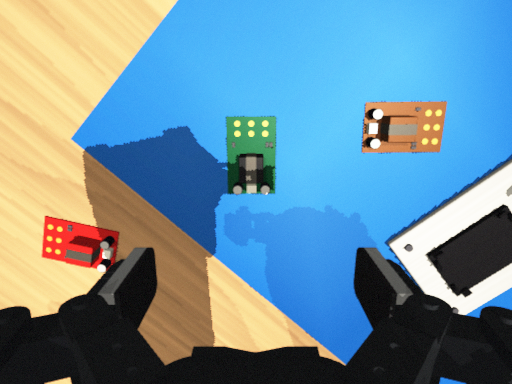

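The green board is in view, centred near (250,155), with its pads at the top and aligned with the tool. The decoys are at (403,127) and (80,242). Descend and grip.

```bash
python3 -m jog '[[-0.004,0.0185,-0.2,0],[-0.004,0.0185,-0.4,0],[-0.004,0.0185,-0.6,0],[-0.004,0.0185,-0.7,0],[-0.004,0.0185,-0.76,0],[-0.004,0.0185,-0.785,0],[-0.004,0.0185,-0.785,0]]'
python3 -m jog '[[0,0,0,0],[0,0,0,0],[0,0,0,0],[0,0,0,0],[0,0,0,0],[0,0,0,0],[0,0,0,0],[0,0,0,0]]' 0
```

```text
t: 4.0
eef_pos: [426.1, 266.6, 13.4]
eef_rot: [0.931, 0.365, 0.0, 0.0]
force: [0.4, 0.3, 0.7]
grip_width: 1.0
gripper_force: 0.0
t: 4.8
eef_pos: [425.8, 267.3, 13.6]
eef_rot: [0.931, 0.366, 0.0, 0.0]
force: [-1.9, -2.7, 12.4]
grip_width: 0.269
gripper_force: 59.3
```

```bash
python3 -m jog '[[0,0,0.02,0],[0,0,0.05,0],[0,0,0.15,0],[0,0,0.3,0],[0,0,0.45,0],[0,0,0.6,0],[0,0,0.75,0],[0,0,0.75,0]]'
python3 -m jog '[[0.1,-0.15,0,-0.15],[0.15,-0.3,0,-0.3],[0.25,-0.45,0,-0.45],[0.3,-0.6,0,-0.6],[0.4,-0.75,0,-0.75],[0.44,-0.9,0,-0.9],[0.45,-0.97,0,-1],[0.45,-0.97,0,-1]]'
python3 -m jog '[[0,0,0,-0.15],[0,0,0,-0.15],[0,0,0,-0.15],[0,0,0,-0.15]]'
cat > fm.py <<'E'
from h import *
p=env.capture("wrist");save(p,"w%d.png"%p["shot"]);s=env.observe();print(s["eef_pos"],s["eef_rot"],s["grip_width"])
vv,uu=np.mgrid[0:384,0:512];D=world(p,uu,vv);px=p["pixels"].astype(int)
np.savez("/tmp/w.npz",p=p,s=s)
near=(np.hypot(D[...,0]-555,D[...,1]-22)<75)
m=near&(px.max(-1)<90)&(D[...,2]>5)&(D[...,2]<32)
m=cv2.morphologyEx(m.astype(np.uint8),cv2.MORPH_OPEN,np.ones((5,5)))>0
print("nest",m.sum(),cv2.minAreaRect(D[m][:,:2].astype(np.float32)),np.percentile(D[m][:,2],[5,50,95]))
E
python3 fm.py; ls -t pics|head -1
```

```text
t: 5.6
eef_pos: [426.9, 268.3, 205.2]
eef_rot: [0.931, 0.366, 0.003, -0.0]
force: [-0.1, 0.0, -0.9]
grip_width: 0.267
gripper_force: 59.2
t: 6.4
eef_pos: [538.0, 21.8, 200.4]
eef_rot: [1.0, -0.021, -0.0, 0.0]
force: [0.6, 0.8, -0.0]
grip_width: 0.265
gripper_force: 59.3
t: 6.8
eef_pos: [537.9, 25.3, 200.6]
eef_rot: [0.997, -0.075, -0.0, -0.0]
force: [-0.2, 0.2, 0.4]
grip_width: 0.265
gripper_force: 59.3
[537.96276783  25.12069233 200.57465124] [ 9.97132435e-01 -7.56763049e-02 -2.26392452e-05 -6.55647311e-05] 0.26480840402578193
nest 528 ((567.5309448242188, 20.668590545654297), (55.936668395996094, 7.770947456359863), 81.31389617919922) [16.02502297 17.83461886 25.0495312 ]
w4.png
```

View pics/w4.png

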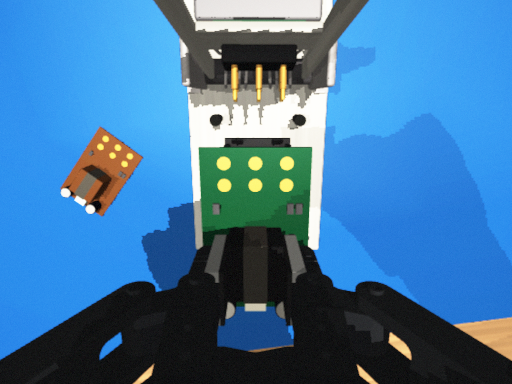

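The board is held with its pads forward, at (255,175). The nest is hidden behind it and only its far edge shows, at row 143. I'll back off to see the whole nest.

```bash
python3 -m jog '[[-0.2,0.03,0,0],[-0.36,0.055,0,0],[-0.36,0.055,0,0],[-0.36,0.055,0,0]]'
cat > fm.py <<'E'
from h import *
p=env.capture("wrist");save(p,"w%d.png"%p["shot"]);s=env.observe();print(s["eef_pos"],s["eef_rot"],s["grip_width"])
vv,uu=np.mgrid[0:384,0:512];D=world(p,uu,vv);px=p["pixels"].astype(int)
# nest: dark pixels near height 18..25
m=(np.hypot(D[...,0]-555,D[...,1]-22)<75)&(px.max(-1)<90)&(D[...,2]>8)&(D[...,2]<32)
m=cv2.morphologyEx(m.astype(np.uint8),cv2.MORPH_OPEN,np.ones((3,3)))
n,l,st,_=cv2.connectedComponentsWithStats(m);k=1+np.argmax(st[1:,4]);m=l==k
r=cv2.minAreaRect(D[m][:,:2].astype(np.float32));print("nest",m.sum(),r,np.percentile(D[m][:,2],[5,50,95]))
w=(px.min(-1)>120)&(np.ptp(px,axis=-1)<40)&(abs(D[...,2]-12)<6)&(D[...,0]<640)
r2=cv2.minAreaRect(D[w][:,:2].astype(np.float32));print("plate",w.sum(),r2,np.median(D[w][:,2]))
# side edges of plate: extremes across y per x slice
th=np.radians(-8.7);ex=np.array([np.cos(th),np.sin(th)]);ey=np.array([-ex[1],ex[0]])
q=D[w][:,:2]; X=q@ex;Y=q@ey
L=[]
for x0 in np.arange(np.percentile(X,5),np.percentile(X,95),4):
    y=Y[abs(X-x0)<2]
    if len(y)>30: L.append((x0,np.percentile(y,.5),np.percentile(y,99.5)))
L=np.array(L);L=L[(L[:,2]-L[:,1])>120];print("slices",len(L),"mid",np.median((L[:,1]+L[:,2])/2),"width",np.median(L[:,2]-L[:,1]),"slope",np.polyfit(L[:,0],(L[:,1]+L[:,2])/2,1)[0])
c=np.array(r[0]);print("nest along/across",c@ex,c@ey, "plate xmin",np.percentile(X,.3))
E
python3 fm.py; cat > /dev/null; ls -t pics|head -1
```

```text
t: 7.25
eef_pos: [448.0, 38.6, 201.0]
eef_rot: [0.997, -0.076, 0.0, 0.0]
force: [0.6, -0.5, -0.7]
grip_width: 0.265
gripper_force: 59.3
[448.66254195  38.58350535 200.90934876] [ 9.97065313e-01 -7.65535915e-02  5.48926592e-04 -9.36680096e-05] 0.2606934433724836
nest 6925 ((526.0746459960938, 25.684131622314453), (61.00777053833008, 90.6064682006836), 81.083251953125) [16.5606352  17.86132264 21.9170897 ]
plate 13426 ((536.814453125, 89.30565643310547), (258.8113708496094, 144.35658264160156), 81.1770248413086) 11.79226687305789
slices 31 mid 104.86477283701163 width 128.141673806307 slope -0.2530025738535548
nest along/across 516.1365687556521 104.96308956128205 plate xmin 446.8535809447852
w5.png
```

```bash
python3 -c "
import cv2;cv2.imwrite('pics/w5.png',cv2.imread('pics/w5.png'))"
```

```text
(no output)
```

View pics/w5.png

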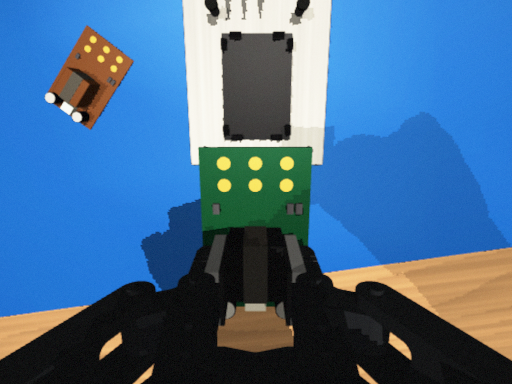

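The nest is fully visible at (257,87), clear of the held board at (255,190). Now I'll measure how the board sits in the grip in this same view.

Run:
```python
from h import *
p=env.capture("wrist");s=env.observe()
vv,uu=np.mgrid[0:384,0:512];D=world(p,uu,vv)
H=cv2.cvtColor(p["pixels"],cv2.COLOR_RGB2HSV)
m=(H[...,0]>15)&(H[...,0]<85)&(H[...,1]>80)&(abs(D[...,2]-189)<8)
m=cv2.morphologyEx(m.astype(np.uint8),cv2.MORPH_CLOSE,np.ones((5,5)))
n,l,st,_=cv2.connectedComponentsWithStats(m);m=l==1+np.argmax(st[1:,4])
z=np.median(D[m][:,2]);v,u=np.where(m);u,v=u[v<225],v[v<225]
A=np.c_[D[v,u][:,:2],np.ones(len(u))];print("z",z,"plane slopes",np.linalg.lstsq(A,D[v,u][:,2],rcond=None)[0])
P=world(p,u,v,z)[:,:2]
q=s["eef_rot"];y=2*np.arctan2(q[1],q[0]);print("tool yaw",np.degrees(y))
r=cv2.minAreaRect(P.astype(np.float32));print(r)
ex=np.array([np.cos(y),np.sin(y)]);ey=np.array([-ex[1],ex[0]]);d=P-np.array(s["eef_pos"])[:2];X=d@ex;Y=d@ey
print("front edge x",np.percentile(X,99.7),"y range",np.percentile(Y,[.3,99.7]))
th=np.radians(-8.9);e=np.array([np.cos(th),np.sin(th)]);n=np.array([526.07,25.68]);print("target grip",n-10*e, s["eef_pos"])
```

```text
z 189.00479257046464 plane slopes [ 1.66770984e-01 -2.44716268e-02  1.10117111e+02]
tool yaw -8.8109251898697
((480.02508544921875, 34.25547790527344), (49.54374313354492, 35.93574905395508), 81.14913940429688)
front edge x 49.404969162426134 y range [-24.08995462  25.13214689]
target grip [516.19040134  27.22710386] [448.87668188  38.52353178 200.7329557 ]
```

```bash
cat > tilt.py <<'E'
from h import *
p=env.capture("wrist");s=env.observe()
vv,uu=np.mgrid[0:384,0:512];D=world(p,uu,vv)
H=cv2.cvtColor(p["pixels"],cv2.COLOR_RGB2HSV)
z0=s["eef_pos"][2]
m=(H[...,0]>38)&(H[...,0]<85)&(H[...,1]>80)&(abs(D[...,2]-z0+12)<20)&(vv<235)
for r in range(150,235,8):
    k=m[r]; print(r,k.sum(),np.round(np.median(D[r][k],axis=0),1) if k.sum() else "")
w=(p["pixels"].min(-1)>120)&(vv<150)&(abs(D[...,2]-12)<15);A=D[w];print("plate slope",np.linalg.lstsq(np.c_[A[:,:2],np.ones(len(A))],A[:,2],rcond=None)[0])
print(z0)
E
python3 tilt.py
```

```text
150 113 [496.7  31.6 188.8]
158 80 [493.5  34.9 188.7]
166 71 [489.5  29.6 188.7]
174 110 [486.   33.  188.7]
182 70 [482.4  33.8 188.7]
190 82 [478.8  34.3 188.8]
198 109 [475.   34.9 188.8]
206 84 [471.5  37.2 188.9]
214 96 [467.3  36.4 188.8]
222 106 [463.5  36.5 188.9]
230 58 [460.5  35.8 188.8]
plate slope [3.36029616e-04 5.16227057e-03 1.15041505e+01]
200.6038001081279
```

The board hangs level in the grip. Move over the nest and lower it.

```bash
python3 -m jog '[[0.15,-0.026,0,0],[0.272,-0.048,-0.1,0],[0.272,-0.048,-0.3,0],[0.272,-0.048,-0.5,0],[0.272,-0.048,-0.6,0],[0.272,-0.048,-0.634,0],[0.272,-0.048,-0.634,0],[0.272,-0.048,-0.634,0],[0.272,-0.048,-0.634,0]]'
python3 - <<'E'
from h import *
p=env.capture("wrist");save(p,"n1.png");print(env.observe()["eef_pos"],env.observe()["eef_rot"])
E
```

```text
t: 8.3
eef_pos: [517.1, 26.5, 43.5]
eef_rot: [0.997, -0.077, 0.001, -0.0]
force: [-0.7, 0.2, -1.2]
grip_width: 0.268
gripper_force: 59.2
[516.96395591  26.43162375  43.43967011] [ 9.97013063e-01 -7.72244772e-02  1.14224324e-03 -1.64608457e-04]
```

View pics/n1.png

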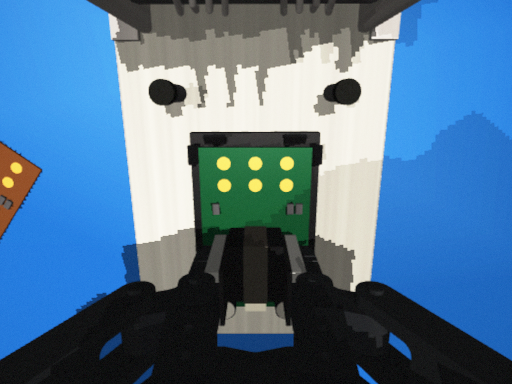

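The board sits squarely over the nest, between the locators at (195,155) and (317,155). Lower it.

```bash
python3 -m jog '[[0,0,-0.01,0],[0,0,-0.02,0],[0,0,-0.03,0],[0,0,-0.04,0],[0,0,-0.046,0],[0,0,-0.046,0],[0,0,-0.046,0]]'
```

```text
t: 9.05
eef_pos: [516.0, 26.5, 31.6]
eef_rot: [0.997, -0.077, 0.0, 0.0]
force: [-8.9, -1.4, 33.9]
grip_width: 0.266
gripper_force: 63.8
```

```bash
python3 -m jog '[[-0.002,0,0.003,0],[-0.002,0,0.003,0]]'
python3 -m jog '[[0,0,0,0],[0,0,0,0],[0,0,0,0],[0,0,0,0],[0,0,0,0],[0,0,0,0],[0,0,0,0],[0,0,0,0]]' 100
```

```text
t: 9.25
eef_pos: [515.7, 26.5, 31.6]
eef_rot: [0.997, -0.077, 0.0, 0.0]
force: [-3.3, 0.6, 15.7]
grip_width: 0.265
gripper_force: 61.3
t: 10.05
eef_pos: [515.5, 26.5, 31.3]
eef_rot: [0.997, -0.077, -0.0, -0.0]
force: [0.8, -0.9, 0.3]
grip_width: 1.004
gripper_force: 0.0
```

```bash
python3 -m jog '[[0,0,0.06,0],[0,0,0.15,0],[-0.04,0,0.35,0],[-0.1,0.015,0.55,0],[-0.2,0.03,0.75,0],[-0.2,0.03,0.9,0],[-0.2,0.03,0.9,0],[-0.2,0.03,0.9,0]]'
cat > seat.py <<'E'
from h import *
p=env.capture("wrist");save(p,"w%d.png"%p["shot"]);s=env.observe();print(s["eef_pos"],s["qpos"])
vv,uu=np.mgrid[0:384,0:512];D=world(p,uu,vv);H=cv2.cvtColor(p["pixels"],cv2.COLOR_RGB2HSV)
m=(H[...,0]>15)&(H[...,0]<85)&(H[...,1]>80)&(np.hypot(D[...,0]-526,D[...,1]-26)<60)&(D[...,2]>12)
r=cv2.minAreaRect(D[m][:,:2].astype(np.float32));print("board",m.sum(),r)
g=m&(H[...,0]>38);A=D[g];print("plane",np.linalg.lstsq(np.c_[A[:,:2]-[526,26],np.ones(len(A))],A[:,2],rcond=None)[0])
th=np.radians(-8.9);e=np.array([[np.cos(th),np.sin(th)],[-np.sin(th),np.cos(th)]])
q=e@(np.array(r[0])-[526.07,25.68]);print("offset in nest frame",q)
print("handle",[(np.round(d["uv"]),round(d["confidence"],2),np.round(world(p,*[np.array(int(x)) for x in d["uv"]]))) for d in env.boxes_of("handle",p)][:2])
E
python3 seat.py; ls -t pics|head -1
```

```text
t: 10.85
eef_pos: [465.8, 33.8, 257.2]
eef_rot: [0.997, -0.077, 0.001, 0.0]
force: [1.1, -0.3, 0.1]
grip_width: 0.999
gripper_force: 0.0
[465.41208425  33.77484295 256.08237108] [ 0.11930933  0.26755338 -0.38385408  1.96637803  0.12412952  0.92997425
 -2.05198353]
board 3492 ((520.6431274414062, 26.82979393005371), (79.05072784423828, 91.40728759765625), 80.94151306152344)
plane [-2.69210117  0.92548345 65.30521857]
offset in nest frame [-5.53941735  0.29635671]
handle []
w9.png
```

```bash
python3 -m jog '[[0,0,0.16,0.19],[0,0,0.16,0.19]]'; python3 -c "
from station import env;print(env.observe()['qpos'])"
```

```text
t: 11.15
eef_pos: [466.7, 34.4, 298.4]
eef_rot: [1.0, 0.001, 0.001, -0.0]
force: [0.7, -0.5, -0.2]
grip_width: 1.001
gripper_force: 0.0
[ 0.15360426  0.22209299 -0.41742961  1.90711177  0.10436415  1.03075031
 -1.87782857]
```

View pics/w9.png

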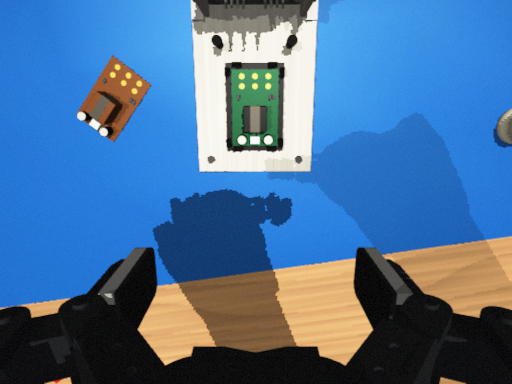

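The board is seated at (255,108), pads towards the pivot. Next, go above the handle, turning the gripper a quarter turn.

```bash
python3 -m jog '[[0,0,0.05,0.19],[0.1,-0.015,0.06,0.38],[0.25,-0.04,0.06,0.57],[0.4,-0.06,0.06,0.76],[0.55,-0.085,0.06,0.95],[0.7,-0.105,0.06,1],[0.74,-0.112,0.06,1]]'
python3 -m jog '[[0,0,0,0.19],[0,0,0,0.38],[0,0,0,0.57],[0,0,0,0.76],[0,0,0,0.81],[0,0,0,0.81],[0,0,0,0.81]]'
cat > hm.py <<'E'
from h import *
p=env.capture("wrist");save(p,"w%d.png"%p["shot"]);s=env.observe();print(p["shot"],s["eef_pos"],s["eef_rot"],s["qpos"])
vv,uu=np.mgrid[0:384,0:512];D=world(p,uu,vv)
m=(D[...,2]>225)&(D[...,2]<262)&(np.hypot(D[...,0]-652,D[...,1]-6)<75)
Q=D[m];th=np.radians(-8.9);e=np.array([[np.cos(th),np.sin(th)],[-np.sin(th),np.cos(th)]])
print("n",len(Q),np.percentile(Q[:,2],[5,50,99]));q=(Q[:,:2]-[526.07,25.68])@e.T
b=abs(q[:,1])<25;print("bar x range",np.percentile(q[b,0],[2,98]),"y range",np.percentile(q[:,1],[1,99]),"top x",np.median(q[b&(Q[:,2]>np.percentile(Q[b,2],85)),0]),"ztop",np.percentile(Q[b,2],97))
print([(np.round(d["uv"]),round(d["confidence"],2),np.round(world(p,*[np.array(int(x)) for x in d["uv"]]))) for d in env.boxes_of("handle",p)][:2])
E
python3 hm.py
```

```text
t: 11.85
eef_pos: [652.8, 5.1, 308.2]
eef_rot: [0.925, 0.38, -0.001, -0.001]
force: [-1.4, 0.4, -0.6]
grip_width: 0.998
gripper_force: 0.0
t: 12.55
eef_pos: [650.3, 6.1, 310.4]
eef_rot: [0.76, 0.65, -0.0, -0.0]
force: [0.8, 0.2, 0.0]
grip_width: 0.993
gripper_force: 0.0
10 [650.37318566   6.06849964 310.65094264] [ 7.60110089e-01  6.49794161e-01 -3.36982199e-04 -2.94670193e-04] [ 0.29063903  0.56564959 -0.62800847  1.41511806  0.33578921  1.26949669
 -0.51892639]
n 2969 [239.77838826 244.95571128 248.90454948]
bar x range [119.36874677 134.63519493] y range [-37.21726578  40.97715984] top x 126.98574160947555 ztop 246.67355408468177
[(array([249., 185.]), 0.61, array([650.,  25., 244.]))]
```

```bash
python3 -m jog '[[0.005,0,-0.1,0],[0.005,0,-0.2,0],[0.005,0,-0.28,0],[0.005,0,-0.33,0],[0.005,0,-0.33,0]]'
python3 -m jog '[[0,0,0,0],[0,0,0,0],[0,0,0,0],[0,0,0,0],[0,0,0,0],[0,0,0,0],[0,0,0,0],[0,0,0,0]]' 0
```

```text
t: 13.15
eef_pos: [651.2, 6.0, 227.3]
eef_rot: [0.76, 0.65, -0.001, -0.001]
force: [0.7, 0.1, 0.5]
grip_width: 1.0
gripper_force: 0.0
t: 13.95
eef_pos: [651.6, 6.0, 229.3]
eef_rot: [0.76, 0.65, -0.0, 0.0]
force: [-4.0, -0.0, 5.5]
grip_width: 0.165
gripper_force: 58.4
```

The handle is held. I'll work out the arc increments.

Run:
```python
import numpy as np
th=np.radians(-8.9)
f=lambda q:np.array([190*np.sin(.13-q)*np.cos(th),190*np.sin(.13-q)*np.sin(th),190*np.cos(.13-q)])/250
for Q in([.05,.14,.24,.34,.44,.54,.64,.74,.8,.8],[.85,.94,1.04,1.14,1.24,1.34,1.44,1.54,1.6,1.6],[1.65,1.7,1.72]):
    o=f({.05:0,.85:.8,1.65:1.6}[Q[0]]);print([list(np.round(f(q)-o,3)) for q in Q])
```

```text
[[np.float64(-0.037), np.float64(0.006), np.float64(0.004)], [np.float64(-0.105), np.float64(0.016), np.float64(0.006)], [np.float64(-0.18), np.float64(0.028), np.float64(0.002)], [np.float64(-0.254), np.float64(0.04), np.float64(-0.01)], [np.float64(-0.326), np.float64(0.051), np.float64(-0.03)], [np.float64(-0.397), np.float64(0.062), np.float64(-0.057)], [np.float64(-0.464), np.float64(0.073), np.float64(-0.09)], [np.float64(-0.527), np.float64(0.083), np.float64(-0.131)], [np.float64(-0.564), np.float64(0.088), np.float64(-0.158)], [np.float64(-0.564), np.float64(0.088), np.float64(-0.158)]]
[[np.float64(-0.029), np.float64(0.005), np.float64(-0.024)], [np.float64(-0.078), np.float64(0.012), np.float64(-0.072)], [np.float64(-0.127), np.float64(0.02), np.float64(-0.129)], [np.float64(-0.17), np.float64(0.027), np.float64(-0.191)], [np.float64(-0.206), np.float64(0.032), np.float64(-0.258)], [np.float64(-0.236), np.float64(0.037), np.float64(-0.327)], [np.float64(-0.259), np.float64(0.041), np.float64(-0.4)], [np.float64(-0.275), np.float64(0.043), np.float64(-0.474)], [np.float64(-0.281), np.float64(0.044), np.float64(-0.519)], [np.float64(-0.281), np.float64(0.044), np.float64(-0.519)]]
[[np.float64(-0.003), np.float64(0.0), np.float64(-0.038)], [np.float64(-0.004), np.float64(0.001), np.float64(-0.076)], [np.float64(-0.004), np.float64(0.001), np.float64(-0.091)]]
```

```bash
python3 -m jog '[[-0.037,0.006,0.004,0],[-0.105,0.016,0.006,0],[-0.18,0.028,0.002,0],[-0.254,0.04,-0.01,0],[-0.326,0.051,-0.03,0],[-0.397,0.062,-0.057,0],[-0.464,0.073,-0.09,0],[-0.527,0.083,-0.131,0],[-0.564,0.088,-0.158,0],[-0.564,0.088,-0.158,0]]'
```

```text
t: 14.95
eef_pos: [509.8, 27.8, 189.4]
eef_rot: [0.759, 0.651, -0.0, 0.0]
force: [-4.2, -2.5, 13.4]
grip_width: 0.162
gripper_force: 59.9
```

```bash
python3 -m jog '[[-0.029,0.005,-0.024,0],[-0.078,0.012,-0.072,0],[-0.127,0.02,-0.129,0],[-0.17,0.027,-0.191,0],[-0.206,0.032,-0.258,0],[-0.236,0.037,-0.327,0],[-0.259,0.041,-0.4,0],[-0.275,0.043,-0.474,0],[-0.281,0.044,-0.519,0],[-0.281,0.044,-0.519,0]]'
python3 -m jog '[[-0.003,0,-0.02,0],[-0.004,0.001,-0.04,0],[-0.004,0.001,-0.06,0],[-0.004,0.001,-0.078,0],[-0.004,0.001,-0.078,0],[-0.004,0.001,-0.078,0]]'
```

```text
t: 15.95
eef_pos: [439.9, 38.6, 58.8]
eef_rot: [0.759, 0.651, -0.001, -0.0]
force: [-5.2, -3.2, 8.7]
grip_width: 0.167
gripper_force: 59.7
t: 16.55
eef_pos: [439.2, 38.7, 40.6]
eef_rot: [0.76, 0.65, -0.001, 0.0]
force: [-8.0, -3.0, 12.3]
grip_width: 0.165
gripper_force: 60.6
```

```bash
python3 -m jog '[[0,0,-0.006,0],[0,0,-0.012,0],[0,0,-0.012,0],[0,0,-0.012,0]]'
```

```text
t: 16.95
eef_pos: [439.3, 38.7, 38.3]
eef_rot: [0.76, 0.65, -0.001, 0.001]
force: [-14.2, -3.7, 38.8]
grip_width: 0.163
gripper_force: 63.3
```

The force has risen sharply, so the arm is on its stop. I'll ease off slightly and check.

```bash
python3 -m jog '[[0,0,0.004,0],[0,0,0.004,0],[0,0,0.004,0]]'
python3 - <<'E'
from h import *
a=env.capture("scene");u,v=map(int,pix(a,[526,26,20]));c=a["pixels"][v-70:v+70,u-80:u+80,::-1];cv2.imwrite("pics/fin.png",cv2.resize(c,None,fx=4,fy=4,interpolation=cv2.INTER_CUBIC))
E
```

```text
t: 17.25
eef_pos: [439.2, 38.7, 39.1]
eef_rot: [0.76, 0.65, -0.001, 0.0]
force: [-12.6, -3.4, 28.6]
grip_width: 0.163
gripper_force: 62.3
```

View pics/fin.png

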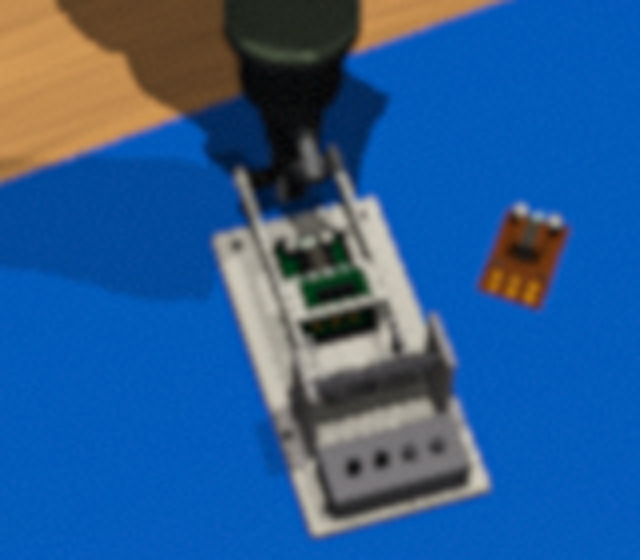

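The arm is level at its stop, with the gripper on the handle at crop (295,185). The board is in the nest under the pins at crop (330,280). Handing in.

```bash
python3 -c "
from station import env;print(env.close_job())"
```

```text
the job is handed in; nothing more can be done
None
```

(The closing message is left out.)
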